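# Seat the substrate carrier in the stage corner and switch on the vacuum

### The job

Slide the aluminium substrate carrier along the dark grey stage until it lies flush against the long steel fence on the stage's far side and also butts against the steel end stop at one end of that fence. Then push the vacuum lever all the way over, away from the robot, to hold it down. Only push, with the fingers: do not lift or tip the carrier, and leave the other things where they stand.

Things in the scene. Friction and masses are not known exactly. Their poses are not given: they have to be found in the camera images.
- stage: Fixed dark grey slab, 240 (x) by 370 (y) by 30 mm high, turned a few degrees. Origin: centre of its underside, on the table; x points away from the robot across the slab, y along the fence, z up; its flat top is 30 mm above the table. Along its far side runs a fixed steel fence, 360 mm long and 12 mm high above the slab's top; the face that the carrier meets lies at stage x = +85 mm.
- stop: Fixed steel end stop on the stage, a bar 90 (x) by 24 (y) by 20 mm high at either the +y or the -y end of the fence (stage x = +38 mm, stage y = +155 or -155 mm), its axes parallel to the stage's. Origin: centre of its underside. The other end has only a flat empty mounting pad, 1 mm thick.
- carrier: Loose aluminium plate on the stage, 90 (x) by 130 (y) by 12 mm high, about 0.25 to 0.5 kg, with six flat white ceramic tiles on its top. Origin: centre of its underside; x and y along its sides, x roughly along the stage's x at the start (turned up to 0.3 rad). It slides with ordinary friction. Seated, its centre lies at stage x = +40 mm and 77 mm from the stop's centre along stage y, towards the stage's middle.
- vac_lever_tip (a point): Centre of the black ball (26 mm diameter) at the top of the vacuum lever, 80 mm from the lever's pivot along a steel rod 10 mm thick.
- vac_lever_base: Fixed grey block, 70 (x) by 50 (y) by 25 mm high, that carries the vacuum lever; it stands on the table to the left or right of the stage. Origin: centre of its underside; the lever's pivot lies 22 mm above it, its axis along the block's y. The lever swings in the block's x-z plane; block x points away from the robot, up to 0.3 rad askew.
- vac_lever (a joint): Angle of the vacuum lever, rad: 0 = leaning 0.5 rad from upright towards the robot (block -x), 0.5 = upright, 1.0 = all the way over, against its limit, leaning away from the robot (block +x). It stays where it is left, and takes about 1 N at the ball to move.
- joystick: Bystander, fixed: black block 70 x 50 x 25 mm with an upright joystick, 80 mm high over all, on the side of the stage where the lever is not. Origin: centre of its underside.
- weight: Bystander, loose: knobbed brass weight, 24 mm diameter, 36 mm high, on a near corner of the stage. Origin: centre of its underside.
- gauge: Bystander, loose: steel gauge block 20 x 30 x 35 mm high, on the other near corner of the stage. Origin: centre of its underside.
- pot: Bystander, loose: amber glass jar with a black lid, 48 mm diameter, 45 mm high, on the table nearer to the robot than the stage. Origin: centre of its underside.
- tape: Bystander, loose: amber roll of tape lying flat, 84 mm diameter, 22 mm high, nearer to the robot than the stage. Origin: centre of its underside.
- magazine: Bystander, loose: black compartment tray 100 x 75 x 18 mm, on the table at the side. Origin: centre of its underside.
- driver: Bystander, loose: screwdriver, 160 mm long, lying on the table at the side.
- spare: Bystander, loose: smaller aluminium plate without tiles, 70 x 100 x 12 mm, on the table beyond the stage. Origin: centre of its underside.

How it is judged:
On the way, in this order (a step that is already met when the one before it is completed fails the run):
1. the carrier lies flush against the fence and against the end stop (x of carrier in the frame of stage between 0.037 and 0.043 m and (y of carrier in the frame of stop between 0.074 and 0.08 m or y of carrier in the frame of stop between -0.08 and -0.074 m) and y of carrier in the frame of stage between -0.09 and 0.09 m and angle between the x axis of carrier and the x axis of stage, either way round below 0.025 rad and height (world z) of carrier below 0.033 m), for 0.2 s.
2. the vacuum lever is pushed all the way over (value of joint vac_lever above 0.9 rad), for 0.1 s.
At the end, for the whole second after the job is handed in: The carrier lies flat on the stage at rest, with its long side within 3 mm of the fence and its end within 3 mm of the end stop, square to the fence within 0.025 rad, and the vacuum lever stands beyond 0.9 rad of its 1.0 rad swing (all of step 1 and value of joint vac_lever above 0.9 rad and linear speed of carrier below 0.005 m/s); the robot touches nothing.
It fails at once if the carrier is lifted more than 8 mm or tipped (height (world z) of carrier above 0.038 m or angle between carrier's own z axis and vertical above 0.12 rad).
It fails at once if the carrier is pushed off the stage (height (world z) of carrier below 0.022 m).
It fails at once if the vacuum lever is pushed over before the carrier is seated (not (x of carrier in the frame of stage between 0.037 and 0.043 m and (y of carrier in the frame of stop between 0.074 and 0.08 m or y of carrier in the frame of stop between -0.08 and -0.074 m) and y of carrier in the frame of stage between -0.09 and 0.09 m and angle between the x axis of carrier and the x axis of stage, either way round below 0.025 rad and height (world z) of carrier below 0.033 m) and value of joint vac_lever above 0.9 rad).
It fails at once if another thing is moved by more than 25 mm (distance of any of weight, gauge, pot, tape, magazine, driver, spare from where it was at the start of the episode above 0.025 m).
It also fails if it takes over 58 s, if anything falls off the work surface, if the arm or the gripper's body presses on something with over 40 N, if the wrist force passes 120 N, or if a joint passes its speed limit or range.

### The arm

A 6-joint arm with a two-finger parallel gripper is mounted at the origin on the work surface. World frame = base frame: x ahead of the robot, y to its left, z up, the work surface at z = 0. Lengths are in m, angles in rad, forces in N, time in s.
With the tool pointing down it reaches from about 0.25 to 0.775 m from the base axis. Payload 4 kg.
Tool frame: the origin (TCP) lies midway between the tips of the shut fingers; the grasp point (between the pads) lies 19 mm behind it; z points along the fingers, y is the line along which they close (so a half turn about z gives the same grasp; the last joint's range is limited). The gripper opens to 94 mm and grips with 3 to 60 N. Pads are 16 mm wide; open, the fingers measure 119 mm over their backs; the gripper's body (75 mm by 177 mm) begins 78 mm behind the grasp point.
Start: joints at [1.127, 0.087, 1.371, -0, 1.684, -0.103], TCP at [0.184, 0.518, 0.206] pointing down, gripper open.
Joint ranges: [-3.1, 3.1], [-0.76, 2.03], [0.27, 2.55], [-1.08, 4.22], [0.17, 2.65], [-2.57, 2.57]. Speed limits (rad/s): [2.79, 2.79, 3.14, 3.14, 3.14, 3.14].

### API

Orientations are given as a rotation vector (axis times angle).
In Python, from cell import get_state, grab_frame, get_calibration, close_job, masks_of, mark_of gives the robot as it stands.
- The arm moves only by the tool play_rows, never from a script. Its argument "series" is a list of rows, each an object of numbers: "tx", "ty", "tz": the shift along the world's x, y, z in mm; "ax", "ay", "az": the turn, a rotation vector about the world's x, y, z in rad. A call has 1 to 12 rows; each row is the pose to reach, as a shift and turn from the pose commanded when the call began; what a row does not reach only later rows make up. A row lasts 1/10 s, in which the tool goes at most 50 mm and 8.59 degrees, less where a joint would pass 70% of its speed; a pose out of reach is approached as far as the arm can. A call with a gripper value outside its range is refused whole. "fingers" is the closure in counts, from 0 (fully open) to 255 (shut), set as the call begins (left out, the last holds). The fingers move at their own pace and stop on an object; "force" is the grip in N (left out, the last holds). Time passes only in rows, so rows that repeat a pose let the fingers close. It gives the time, the measured TCP pose, the force, the opening and the grip force at its end, in the units of the state.
- get_state(): the state, without advancing time (a new reading comes with each control period).
- grab_frame(name): name is "scene" or "top" or "wrist"; returns the picture (384x512x3 uint8, red, green, blue); there is no depth.
- get_calibration(name): a dict with "fx", "fy", "cx", "cy" (pixels), "rvec" (rotation vector, rad) and "tvec" (3), from world to camera coordinates, as OpenCV has them; the wrist camera has in their place "mount" (4x4, takes a point from camera to tool coordinates, whose origin is the TCP and whose axes are the flange's). Camera axes: x right, y down, z forward; pixel columns grow to the right and rows downward; lengths in m; the calibration is good to about 2 mm. A picture is of the moment at which its call begins: read the wrist's pose just before it. get_calibration takes no time and is no camera call.
- close_job(): hands the job in; it is judged then, once.
Trained networks look in the newest picture that a camera, given by its name, has taken for a name from the list of things; names that differ only in an ending like _2 or _b are one class to them, and where a whole thing is asked for, a point or a joint stands for the part that bears it (a point fixed in the world has none). Each returns a list of dicts, best first, with "score" (0 to 1); they miss things now and then, are a little off and sometimes report something else, mostly with a low value. They report only what shows in the picture. A call takes as long as a camera call.
- masks_of(camera, name): "mask" (384x512 bool, what is visible of it) and "extent" ([left, top, right, bottom] in pixels, round what is visible of it).
- mark_of(camera, name): "location" ([column, row] in pixels: a listed point, or the origin of a listed thing).
The state is a dict: "clock": time; "qpos": joint angles; "joint_vel": joint speeds; "effort": joint torques, N m; "tcp_pos": TCP position; "tcp_rot": TCP orientation; "force": force on the tool from outside, world axes, zero at the start; "ft_torque": the same for the moment, N m; "finger_gap": finger opening in m; "grasp_force": force on a finger pad.
Only numpy, scipy, OpenCV 4.12 (cv2) and the standard library are available. Lean on these libraries where they do the work, as an engineer would, in place of code of your own. Each camera call takes 0.05 s, during which the arm holds its last target. There are 200 camera calls.

## Working session

There is one attempt and no reset: what is moved stays moved. The work goes in short steps, Python scripts to look and compute and a tool call to move; the robot and the scene stay as the last step left them, time stands still between calls to the robot, and variables do not carry over. Pictures are saved under pics/ and viewed, at most 10 in all, crops included, and the job is handed in when it is done.

Besides the shell and the picture viewer there is one more tool, called after "Call:" by a JSON object that holds its "fn" and its "kwargs", one argument or row to a line. play_rows: Moves the arm, as the interface text tells. Its arguments: {"type":"object","properties":{"series":{"type":"array"},"fingers":{"type":"number"},"force":{"type":"number"}},"required":["series"]}

```bash
mkdir -p pics; ls
cat > h.py <<'E'
import numpy as np, cv2
from cell import *
def cam(n):
    c=get_calibration(n); K=np.array([[c['fx'],0,c['cx']],[0,c['fy'],c['cy']],[0,0,1.]])
    return K,cv2.Rodrigues(np.array(c['rvec'],float))[0],np.array(c['tvec'],float)
def px2w(n,p,z):
    K,R,t=cam(n); p=np.atleast_2d(np.array(p,float))
    d=(R.T@np.linalg.inv(K)@np.c_[p,np.ones(len(p))].T).T; o=-R.T@t
    return o+d*((z-o[2])/d[:,2])[:,None]
def w2px(n,P):
    K,R,t=cam(n); return cv2.projectPoints(np.atleast_2d(np.array(P,float)),cv2.Rodrigues(R)[0],t,K,None)[0][:,0]
E
python3 - <<'E'
from h import *
s=get_state(); print(s['clock'],s['tcp_pos'],s['tcp_rot'],s['qpos'])
for n in ['top','scene']:
    im=grab_frame(n); cv2.imwrite(f'pics/{n}0.png',im[:,:,::-1])
    for k,z in dict(stage=0,stop=.03,carrier=.03,vac_lever_tip=.095,vac_lever_base=0,joystick=0,weight=.03,gauge=.03,pot=0,tape=0).items():
        m=mark_of(n,k)
        for r in m[:2]: print(n,k,round(r['score'],2),np.round(r['location'],1),np.round(px2w(n,r['location'],z)[0],4))
print(-cam('top')[1].T@cam('top')[2],-cam('scene')[1].T@cam('scene')[2])
E
```

```text
pics
0.0 [0.18360279 0.51786711 0.20432991] [-0.53262653 -3.0955162   0.00328554] [ 1.12689133e+00  8.79242891e-02  1.37223663e+00 -8.05110829e-07
  1.68360431e+00 -1.03114321e-01]
top stage 0.78 [263.3 190.4] [ 0.5673 -0.0423  0.    ]
top stop 0.79 [200.8 181.8] [0.5867 0.123  0.03  ]
top carrier 0.62 [256.6 198.6] [ 0.5431 -0.0235  0.03  ]
top vac_lever_tip 0.68 [119.4 256.8] [0.3961 0.3109 0.095 ]
top vac_lever_tip 0.64 [130.3 247.1] [0.4195 0.2852 0.095 ]
top vac_lever_base 0.84 [129.7 248.1] [0.4122 0.3118 0.    ]
top vac_lever_base 0.73 [203.2 182.3] [0.5885 0.1196 0.    ]
top joystick 0.72 [362.6 248.9] [ 0.4116 -0.3078  0.    ]
top weight 0.49 [205.2 231. ] [0.4583 0.1098 0.03  ]
top gauge 0.43 [319.5 224.8] [ 0.4753 -0.1879  0.03  ]
top pot 0.61 [169.8 280.7] [0.3273 0.2041 0.    ]
top tape 0.65 [332.3 277.8] [ 0.3354 -0.2256  0.    ]
top tape 0.18 [108.5 166.9] [0.6289 0.3748 0.    ]
scene stage 0.93 [240.8 216.3] [ 0.5663 -0.0305  0.    ]
scene stage 0.48 [289.1  96.5] [0.314  0.3808 0.    ]
scene carrier 0.88 [239.9 205.1] [ 0.5527 -0.0216  0.03  ]
scene vac_lever_tip 0.59 [123.2 312.5] [ 0.6372 -0.4106  0.095 ]
scene vac_lever_tip 0.58 [290.1  94.2] [0.379  0.3158 0.095 ]
scene vac_lever_base 0.7 [299.7 129.7] [0.4419 0.306  0.    ]
scene joystick 0.91 [123.3 238.2] [ 0.4205 -0.3057  0.    ]
scene joystick 0.25 [170.5 221. ] [ 0.4566 -0.1825  0.    ]
scene weight 0.5 [253.4 160.2] [0.4598 0.1042 0.03  ]
scene gauge 0.62 [173.  221.3] [ 0.4796 -0.1851  0.03  ]
scene pot 0.61 [253.6 124.1] [0.3323 0.2135 0.    ]
scene tape 0.87 [136.  201.1] [ 0.3424 -0.2186  0.    ]
[0.47031119 0.00598626 1.14974154] [ 1.0760952  -0.42137877  1.03133766]
```

Run:
```python
import cv2
a=cv2.imread('pics/top0.png')[120:310,80:400]; cv2.imwrite('pics/a.png',cv2.resize(a,None,fx=2.5,fy=2.5,interpolation=cv2.INTER_CUBIC))
a=cv2.imread('pics/scene0.png'); cv2.imwrite('pics/b.png',cv2.resize(a,(800,600),interpolation=cv2.INTER_CUBIC))
```

```text
(no output)
```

View pics/a.png

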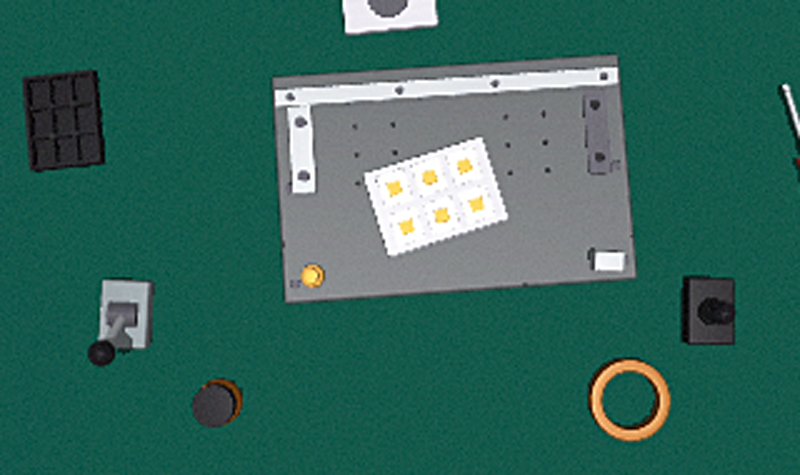

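View pics/b.png

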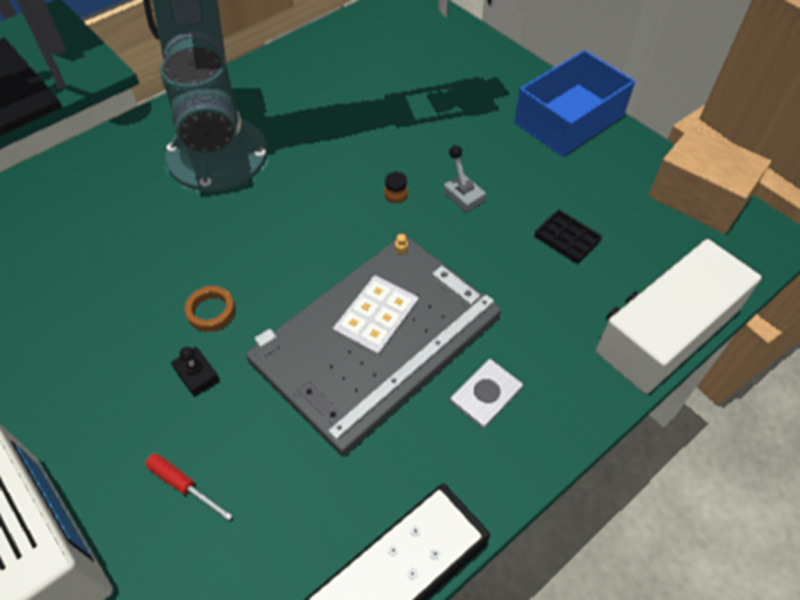

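The stop is at the left (+y) end: crop pixel (302,148), bright and raised. The right end, (597,133), has only the flat pad. The carrier lies mid-stage at (436,196), turned anticlockwise. The lever is on the left with its ball at (101,352), leaning towards the robot. The weight is at the near-left corner and the gauge at the near-right.

```bash
cat >> h.py <<'E'
def rect(n,k,z):
    r=masks_of(n,k)
    if not r: return None
    m=r[0]['mask'].astype(np.uint8); c=max(cv2.findContours(m,0,2)[0],key=cv2.contourArea)[:,0].astype(float)
    P=px2w(n,c,z)[:,:2]; q=cv2.minAreaRect((P*1000).astype(np.float32))
    return r[0]['score'],np.round(q[0],1),np.round(q[1],1),round(q[2],2),np.round(cv2.boxPoints(q)).tolist()
E
python3 - <<'E'
from h import *
for n in ['top','scene']:
    grab_frame(n)
    for k,z in [('stage',.03),('carrier',.042),('stop',.05),('vac_lever_base',.025)]: print(n,k,rect(n,k,z))
p=lambda x,y:(80+x/2.5,120+y/2.5)
print('stage hand',px2w('top',[p(273,78),p(617,56),p(635,277),p(286,301)],.03))
print('fence near face bottom',px2w('top',[p(275,105),p(618,82)],.042))
print('stop',px2w('top',[p(287,107),p(310,104),p(315,190),p(292,193)],.05))
print('car',px2w('top',[p(364,172),p(482,137),p(507,218),p(388,257)],.042))
print('base',px2w('top',[p(104,279),p(155,282),p(149,348),p(97,345)],.025))
print('ball top/scene',px2w('top',p(101,352),.092),px2w('scene',(456*.64,152*.64),.092))
E
```

```text
top stage (0.71, array([565.5, -33.5]), array([240.6, 370.4]), 4.29, [[432.0, 142.0], [459.0, -227.0], [699.0, -209.0], [672.0, 160.0]])
top carrier (0.79, array([543.7, -15.5]), array([ 92.1, 131.3]), 17.8, [[480.0, 33.0], [520.0, -92.0], [608.0, -64.0], [567.0, 61.0]])
top stop (0.67, array([590.9, 121.6]), array([90.7, 25.7]), 4.62, [[545.0, 131.0], [547.0, 105.0], [637.0, 112.0], [635.0, 138.0]])
top vac_lever_base (0.97, array([412.9, 305.8]), array([55.9, 93.9]), 78.81, [[361.0, 287.0], [454.0, 269.0], [464.0, 324.0], [372.0, 342.0]])
scene stage (0.88, array([572.6, -36.4]), array([248.8, 380.2]), 4.63, [[433.0, 143.0], [464.0, -236.0], [712.0, -216.0], [681.0, 163.0]])
scene carrier (0.75, array([547.8, -16.4]), array([ 96.3, 140.6]), 18.34, [[480.0, 35.0], [524.0, -98.0], [616.0, -68.0], [571.0, 66.0]])
scene stop (0.78, array([597.2, 120.1]), array([92.5, 35.3]), 5.8, [[549.0, 133.0], [553.0, 98.0], [645.0, 107.0], [641.0, 142.0]])
scene vac_lever_base (0.7, array([393.3, 318.1]), array([ 70.7, 173.8]), 67.41, [[300.0, 319.0], [460.0, 252.0], [487.0, 317.0], [327.0, 384.0]])
stage hand [[ 0.6676757   0.15460865  0.03      ]
 [ 0.69342113 -0.20972953  0.03      ]
 [ 0.45978489 -0.22567922  0.03      ]
 [ 0.43394725  0.13744549  0.03      ]]
fence near face bottom [[ 0.63711828  0.15048426  0.042     ]
 [ 0.66339626 -0.20812836  0.042     ]]
stop [[0.63389236 0.1370224  0.05      ]
 [0.63715246 0.11331233 0.05      ]
 [0.54797114 0.1070337  0.05      ]
 [0.54478426 0.13058162 0.05      ]]
car [[ 0.56746347  0.057249    0.042     ]
 [ 0.60461884 -0.06530179  0.042     ]
 [ 0.52030623 -0.09110648  0.042     ]
 [ 0.47964944  0.03179457  0.042     ]]
base [[0.45601691 0.32735349 0.025     ]
 [0.45306611 0.27441291 0.025     ]
 [0.38508574 0.27886607 0.025     ]
 [0.38804937 0.3325479  0.025     ]]
ball top/scene [[0.38622006 0.30901821 0.092     ]] [[0.38967469 0.31312549 0.092     ]]
```

Call:
{"fn": "play_rows", "kwargs": {
  "series": [
    {"tx":23,"ty":-45,"tz":0,"az":0.04},
    {"tx":47,"ty":-90,"az":0.08},
    {"tx":70,"ty":-135,"az":0.12},
    {"tx":94,"ty":-180,"az":0.16},
    {"tx":117,"ty":-225,"az":0.2},
    {"tx":140,"ty":-270,"az":0.24},
    {"tx":164,"ty":-315,"az":0.28},
    {"tx":187,"ty":-360,"az":0.32},
    {"tx":211,"ty":-405,"az":0.36},
    {"tx":234,"ty":-450,"az":0.4},
    {"tx":258,"ty":-495,"az":0.415},
    {"tx":281,"ty":-539,"az":0.415}
  ],
  "fingers": 65,
  "force": 20
}}

```text
invalid input at $.series[0]: expected keys tx, ty, tz, ax, ay, az
```

Call:
{"fn": "play_rows", "kwargs": {
  "series": [
    {"tx":23,"ty":-45,"tz":0,"ax":0,"ay":0,"az":0.04},
    {"tx":47,"ty":-90,"tz":0,"ax":0,"ay":0,"az":0.08},
    {"tx":70,"ty":-135,"tz":0,"ax":0,"ay":0,"az":0.12},
    {"tx":94,"ty":-180,"tz":0,"ax":0,"ay":0,"az":0.16},
    {"tx":117,"ty":-225,"tz":0,"ax":0,"ay":0,"az":0.2},
    {"tx":140,"ty":-270,"tz":0,"ax":0,"ay":0,"az":0.24},
    {"tx":164,"ty":-315,"tz":0,"ax":0,"ay":0,"az":0.28},
    {"tx":187,"ty":-360,"tz":0,"ax":0,"ay":0,"az":0.32},
    {"tx":211,"ty":-405,"tz":0,"ax":0,"ay":0,"az":0.36},
    {"tx":234,"ty":-450,"tz":0,"ax":0,"ay":0,"az":0.4},
    {"tx":258,"ty":-495,"tz":0,"ax":0,"ay":0,"az":0.415},
    {"tx":281,"ty":-539,"tz":0,"ax":0,"ay":0,"az":0.415}
  ],
  "fingers": 65,
  "force": 20
}}

```text
clock: 2.8
tcp_pos: [0.4618, -0.0157, 0.2058]
tcp_rot: [-0.116, 3.138, 0.0]
force: [-0.8, 0.8, 0.1]
finger_gap: 0.07
grasp_force: 0.0
```

Call:
{"fn": "play_rows", "kwargs": {
  "series": [
    {"tx":0,"ty":0,"tz":-45,"ax":0,"ay":0,"az":0},
    {"tx":0,"ty":0,"tz":-90,"ax":0,"ay":0,"az":0},
    {"tx":0,"ty":0,"tz":-130,"ax":0,"ay":0,"az":0},
    {"tx":0,"ty":0,"tz":-155,"ax":0,"ay":0,"az":0},
    {"tx":0,"ty":0,"tz":-170,"ax":0,"ay":0,"az":0},
    {"tx":0,"ty":0,"tz":-170,"ax":0,"ay":0,"az":0},
    {"tx":0,"ty":0,"tz":-170,"ax":0,"ay":0,"az":0}
  ]
}}

```text
clock: 3.5
tcp_pos: [0.4615, -0.0137, 0.036]
tcp_rot: [-0.117, 3.139, 0.0]
force: [0.0, -0.7, 1.1]
finger_gap: 0.07
grasp_force: 0.0
```

Call:
{"fn": "play_rows", "kwargs": {
  "series": [
    {"tx":1,"ty":-7,"tz":0,"ax":0,"ay":0,"az":0},
    {"tx":9,"ty":-7,"tz":0,"ax":0,"ay":0,"az":0},
    {"tx":16,"ty":-6,"tz":0,"ax":0,"ay":0,"az":0},
    {"tx":22,"ty":-6,"tz":0,"ax":0,"ay":0,"az":0},
    {"tx":28,"ty":-5,"tz":0,"ax":0,"ay":0,"az":0},
    {"tx":34,"ty":-5,"tz":0,"ax":0,"ay":0,"az":0},
    {"tx":40,"ty":-5,"tz":0,"ax":0,"ay":0,"az":0},
    {"tx":46,"ty":-4,"tz":0,"ax":0,"ay":0,"az":0},
    {"tx":52,"ty":-4,"tz":0,"ax":0,"ay":0,"az":0},
    {"tx":58,"ty":-3,"tz":0,"ax":0,"ay":0,"az":0},
    {"tx":64,"ty":-3,"tz":0,"ax":0,"ay":0,"az":0},
    {"tx":70,"ty":-2,"tz":0,"ax":0,"ay":0,"az":0}
  ]
}}

```text
clock: 4.7
tcp_pos: [0.5317, -0.0159, 0.0353]
tcp_rot: [-0.116, 3.139, -0.001]
force: [-0.9, 0.3, -1.1]
finger_gap: 0.0697
grasp_force: 0.9
```

```bash
cat >> h.py <<'E'
S0=np.array([565.5,-33.5]); YAW=np.deg2rad(4.29)
def ts(x,y):
    d=np.array([x,y])-S0; c,s=np.cos(YAW),np.sin(YAW); return np.round([c*d[0]+s*d[1],-s*d[0]+c*d[1]],1)
E
python3 - <<'E'
from h import *
im=grab_frame('top'); cv2.imwrite('pics/c.png',cv2.resize(im[120:310,80:400,::-1],None,fx=2.5,fy=2.5))
r=rect('top','carrier',.042); print(r); print(ts(*r[1])); s=get_state(); print(s['tcp_pos'],ts(*(s['tcp_pos'][:2]*1000)),s['force'])
E
```

```text
(0.66, array([623.7, -39.8]), array([23.7, 88.8]), 0.29, [[612.0, 5.0], [612.0, -84.0], [636.0, -84.0], [635.0, 5.0]])
[ 57.6 -10.6]
[ 0.53261609 -0.01571177  0.03557952] [-31.5  20.2] [-0.47215678 -0.10431312 -0.57673676]
```

View pics/c.png

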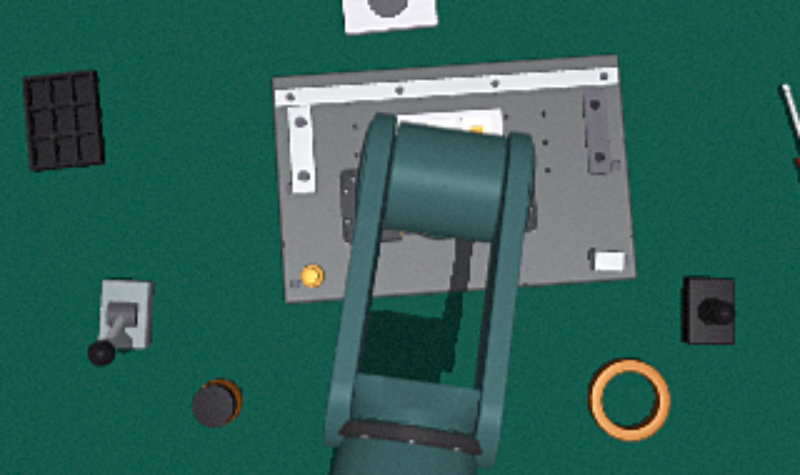

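The carrier has turned square. Its far edge, about (500,108) in the crop, is roughly 18 mm from the fence.

Call:
{"fn": "play_rows", "kwargs": {
  "series": [
    {"tx":4,"ty":0,"tz":0,"ax":0,"ay":0,"az":0},
    {"tx":8,"ty":1,"tz":0,"ax":0,"ay":0,"az":0},
    {"tx":12,"ty":1,"tz":0,"ax":0,"ay":0,"az":0},
    {"tx":15,"ty":1,"tz":0,"ax":0,"ay":0,"az":0},
    {"tx":17,"ty":1,"tz":0,"ax":0,"ay":0,"az":0},
    {"tx":17,"ty":1,"tz":0,"ax":0,"ay":0,"az":0}
  ]
}}

```text
clock: 5.4
tcp_pos: [0.5486, -0.0146, 0.0356]
tcp_rot: [-0.117, 3.139, 0.0]
force: [-1.9, 0.4, 1.6]
finger_gap: 0.07
grasp_force: 0.9
```

Call:
{"fn": "play_rows", "kwargs": {
  "series": [
    {"tx":1,"ty":0,"tz":0,"ax":0,"ay":0,"az":0},
    {"tx":2,"ty":0,"tz":0,"ax":0,"ay":0,"az":0},
    {"tx":2,"ty":0,"tz":0,"ax":0,"ay":0,"az":0}
  ]
}}

```text
clock: 5.7
tcp_pos: [0.5487, -0.0146, 0.0356]
tcp_rot: [0.116, -3.136, -0.0]
force: [-6.9, -0.4, 4.7]
finger_gap: 0.0703
grasp_force: 3.3
```

Call:
{"fn": "play_rows", "kwargs": {
  "series": [
    {"tx":1,"ty":0,"tz":0,"ax":0,"ay":0,"az":0},
    {"tx":2,"ty":0,"tz":0,"ax":0,"ay":0,"az":0},
    {"tx":2,"ty":0,"tz":0,"ax":0,"ay":0,"az":0}
  ]
}}

```text
clock: 6.0
tcp_pos: [0.5487, -0.0146, 0.0355]
tcp_rot: [0.116, -3.131, -0.001]
force: [-11.5, -0.1, 9.0]
finger_gap: 0.0699
grasp_force: 5.7
```

Call:
{"fn": "play_rows", "kwargs": {
  "series": [
    {"tx":-15,"ty":-1,"tz":0,"ax":0,"ay":0,"az":0},
    {"tx":-25,"ty":-2,"tz":10,"ax":0,"ay":0,"az":0},
    {"tx":-40,"ty":-40,"tz":40,"ax":0,"ay":0,"az":0},
    {"tx":-50,"ty":-85,"tz":60,"ax":0,"ay":0,"az":0},
    {"tx":-60,"ty":-130,"tz":70,"ax":0,"ay":0,"az":0},
    {"tx":-60,"ty":-170,"tz":70,"ax":0,"ay":0,"az":0},
    {"tx":-60,"ty":-170,"tz":70,"ax":0,"ay":0,"az":0}
  ],
  "fingers": 255
}}

```text
clock: 6.7
tcp_pos: [0.4931, -0.1897, 0.1066]
tcp_rot: [-0.107, 3.136, -0.006]
force: [0.7, 0.7, 0.3]
finger_gap: 0.0175
grasp_force: 0.0
```

Run:
```python
from h import *
im=grab_frame('top'); cv2.imwrite('pics/d.png',cv2.resize(im[120:310,80:400,::-1],None,fx=2.5,fy=2.5))
r=rect('top','carrier',.042); print(r); print(ts(*r[1])); s=get_state(); print(s['tcp_pos'],ts(*(s['tcp_pos'][:2]*1000)),s['force'],s['finger_gap'])
```

```text
(0.76, array([603.8, -21.5]), array([ 90.3, 128.7]), 3.62, [[555.0, 40.0], [563.0, -89.0], [653.0, -83.0], [645.0, 46.0]])
[39.1  9.1]
[ 0.49266408 -0.18539069  0.1054978 ] [ -84. -146.] [0.73492053 0.30890885 0.23644153] 0.009550359653502552
```

View pics/d.png

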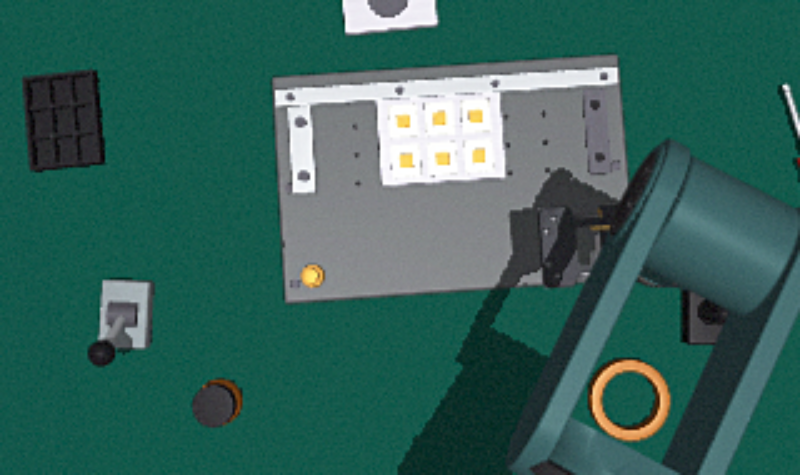

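The carrier lies along the fence (crop 380–505, 95–185), about 69 mm short of the stop. The fingers are clear, and the gauge is hidden below the wrist.

Call:
{"fn": "play_rows", "kwargs": {
  "series": [
    {"tx":35,"ty":22,"tz":0,"ax":0,"ay":0,"az":0},
    {"tx":70,"ty":45,"tz":0,"ax":0,"ay":0,"az":0},
    {"tx":100,"ty":64,"tz":0,"ax":0,"ay":0,"az":0},
    {"tx":117,"ty":75,"tz":0,"ax":0,"ay":0,"az":0},
    {"tx":117,"ty":75,"tz":-20,"ax":0,"ay":0,"az":0},
    {"tx":117,"ty":75,"tz":-45,"ax":0,"ay":0,"az":0},
    {"tx":117,"ty":75,"tz":-62,"ax":0,"ay":0,"az":0},
    {"tx":117,"ty":75,"tz":-69,"ax":0,"ay":0,"az":0},
    {"tx":117,"ty":75,"tz":-69,"ax":0,"ay":0,"az":0}
  ]
}}

```text
clock: 7.7
tcp_pos: [0.6084, -0.108, 0.0349]
tcp_rot: [0.119, -3.137, -0.002]
force: [0.9, -0.9, 0.5]
finger_gap: 0.0004
grasp_force: 0.0
```

Run:
```python
from h import *
s=get_state(); print(s['clock'],s['tcp_pos'],s['tcp_rot'],ts(*(s['tcp_pos'][:2]*1000)),s['force'],s['finger_gap'])
```

```text
7.7 [ 0.6084455  -0.10800113  0.03493347] [ 1.19121794e-01 -3.13682160e+00 -2.01053737e-03] [ 37.3 -77.5] [ 0.89970131 -0.92032717  0.45391312] 0.0003893222667073266
```

Call:
{"fn": "play_rows", "kwargs": {
  "series": [
    {"tx":0,"ty":6,"tz":0,"ax":0,"ay":0,"az":0},
    {"tx":-1,"ty":12,"tz":0,"ax":0,"ay":0,"az":0},
    {"tx":-1,"ty":18,"tz":0,"ax":0,"ay":0,"az":0},
    {"tx":-2,"ty":24,"tz":0,"ax":0,"ay":0,"az":0},
    {"tx":-2,"ty":30,"tz":0,"ax":0,"ay":0,"az":0},
    {"tx":-3,"ty":36,"tz":0,"ax":0,"ay":0,"az":0},
    {"tx":-3,"ty":42,"tz":0,"ax":0,"ay":0,"az":0},
    {"tx":-4,"ty":48,"tz":0,"ax":0,"ay":0,"az":0},
    {"tx":-4,"ty":54,"tz":0,"ax":0,"ay":0,"az":0},
    {"tx":-4,"ty":60,"tz":0,"ax":0,"ay":0,"az":0},
    {"tx":-5,"ty":66,"tz":0,"ax":0,"ay":0,"az":0},
    {"tx":-5,"ty":71,"tz":0,"ax":0,"ay":0,"az":0}
  ]
}}

```text
clock: 8.9
tcp_pos: [0.6049, -0.0391, 0.0377]
tcp_rot: [-0.116, 3.137, -0.003]
force: [1.0, -4.7, 6.3]
finger_gap: 0.0005
grasp_force: 3.9
```

Call:
{"fn": "play_rows", "kwargs": {
  "series": [
    {"tx":0,"ty":2,"tz":0,"ax":0,"ay":0,"az":0},
    {"tx":0,"ty":4,"tz":0,"ax":0,"ay":0,"az":0},
    {"tx":0,"ty":5,"tz":0,"ax":0,"ay":0,"az":0},
    {"tx":0,"ty":5,"tz":0,"ax":0,"ay":0,"az":0}
  ]
}}

```text
clock: 9.3
tcp_pos: [0.6047, -0.0345, 0.0377]
tcp_rot: [-0.116, 3.138, -0.003]
force: [-1.1, -4.7, 5.5]
finger_gap: 0.0005
grasp_force: 4.2
```

Run:
```python
from h import *
im=grab_frame('scene'); cv2.imwrite('pics/e.png',cv2.resize(im[110:300,140:360,::-1],None,fx=3.1,fy=3.1,interpolation=2))
r=rect('scene','carrier',.042); print(r); s=get_state(); print(s['tcp_pos'],ts(*(s['tcp_pos'][:2]*1000)),s['force'],s['finger_gap'])
```

```text
(0.58, array([611.7,  39.9]), array([ 72.1, 134.6]), 3.24, [[572.0, 105.0], [579.0, -29.0], [651.0, -25.0], [644.0, 109.0]])
[ 0.60464708 -0.03449185  0.03768483] [39.  -3.9] [-0.29466569 -5.7846371   5.7005418 ] 0.0005899763593679552
```

View pics/e.png

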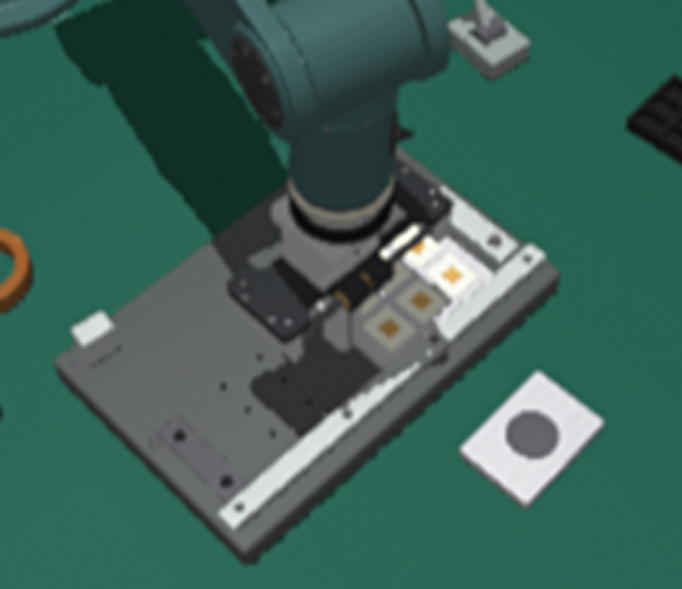

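The carrier is still flat against the fence with a small gap left to the stop (crop ~(490,265)). The fingers are behind its right end.

Call:
{"fn": "play_rows", "kwargs": {
  "series": [
    {"tx":0,"ty":1,"tz":0,"ax":0,"ay":0,"az":0},
    {"tx":0,"ty":2,"tz":0,"ax":0,"ay":0,"az":0},
    {"tx":0,"ty":3,"tz":0,"ax":0,"ay":0,"az":0},
    {"tx":0,"ty":3,"tz":0,"ax":0,"ay":0,"az":0}
  ]
}}

```text
clock: 9.8
tcp_pos: [0.6045, -0.0318, 0.0377]
tcp_rot: [-0.116, 3.138, -0.004]
force: [0.1, -6.4, 6.3]
finger_gap: -0.0
grasp_force: 4.5
```

Call:
{"fn": "play_rows", "kwargs": {
  "series": [
    {"tx":0,"ty":1,"tz":0,"ax":0,"ay":0,"az":0},
    {"tx":0,"ty":2,"tz":0,"ax":0,"ay":0,"az":0},
    {"tx":0,"ty":3,"tz":0,"ax":0,"ay":0,"az":0},
    {"tx":0,"ty":3,"tz":0,"ax":0,"ay":0,"az":0}
  ]
}}

```text
clock: 10.2
tcp_pos: [0.6043, -0.0291, 0.0377]
tcp_rot: [-0.116, 3.139, -0.005]
force: [-1.7, -7.0, 6.9]
finger_gap: 0.0004
grasp_force: 4.7
```

Call:
{"fn": "play_rows", "kwargs": {
  "series": [
    {"tx":0,"ty":1,"tz":0,"ax":0,"ay":0,"az":0},
    {"tx":0,"ty":2,"tz":0,"ax":0,"ay":0,"az":0},
    {"tx":0,"ty":3,"tz":0,"ax":0,"ay":0,"az":0},
    {"tx":0,"ty":3,"tz":0,"ax":0,"ay":0,"az":0}
  ]
}}

```text
clock: 10.6
tcp_pos: [0.6041, -0.0263, 0.0377]
tcp_rot: [-0.116, 3.139, -0.005]
force: [-2.0, -6.6, 7.1]
finger_gap: 0.0007
grasp_force: 5.0
```

Run:
```python
from h import *
s=get_state(); print(s['tcp_pos'],ts(*(s['tcp_pos'][:2]*1000)),s['force'],s['finger_gap'])
```

```text
[ 0.60410883 -0.02628186  0.03767678] [39.   4.3] [-1.99383842 -6.56005233  7.0784012 ] 0.0007384539680005363
```

Run:
```python
from h import *
a=grab_frame('top')[140:230,170:300,::-1]
b=grab_frame('scene')[150:280,230:340,::-1]
f=lambda i,s:cv2.resize(i,None,fx=s,fy=s,interpolation=2)
A=f(a,3.3);B=f(b,3.3);H=max(A.shape[0],B.shape[0])
o=np.zeros((H,A.shape[1]+B.shape[1],3),np.uint8);o[:A.shape[0],:A.shape[1]]=A;o[:B.shape[0],A.shape[1]:]=B
cv2.imwrite('pics/f.png',o);print(o.shape)
```

```text
(429, 792, 3)
```

View pics/f.png

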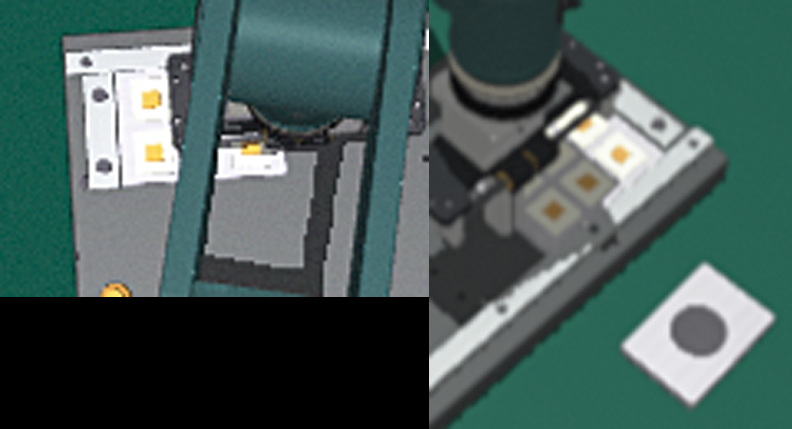

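The carrier's left edge (~x 121 in the left view) is within 2–4 mm of the stop (right edge ~x 116). I'll keep nudging.

Call:
{"fn": "play_rows", "kwargs": {
  "series": [
    {"tx":0,"ty":1,"tz":0,"ax":0,"ay":0,"az":0},
    {"tx":0,"ty":2,"tz":0,"ax":0,"ay":0,"az":0},
    {"tx":0,"ty":2,"tz":0,"ax":0,"ay":0,"az":0}
  ]
}}

```text
clock: 11.0
tcp_pos: [0.604, -0.0255, 0.0377]
tcp_rot: [0.116, -3.139, 0.009]
force: [-1.6, -9.1, 7.0]
finger_gap: 0.0006
grasp_force: 5.8
```

Call:
{"fn": "play_rows", "kwargs": {
  "series": [
    {"tx":0,"ty":1,"tz":0,"ax":0,"ay":0,"az":0},
    {"tx":0,"ty":2,"tz":0,"ax":0,"ay":0,"az":0},
    {"tx":0,"ty":2,"tz":0,"ax":0,"ay":0,"az":0}
  ]
}}

```text
clock: 11.3
tcp_pos: [0.604, -0.0254, 0.0378]
tcp_rot: [0.115, -3.139, 0.014]
force: [-2.3, -13.3, 6.5]
finger_gap: 0.0005
grasp_force: 7.0
```

Call:
{"fn": "play_rows", "kwargs": {
  "series": [
    {"tx":1,"ty":-10,"tz":0,"ax":0,"ay":0,"az":0},
    {"tx":2,"ty":-25,"tz":5,"ax":0,"ay":0,"az":0},
    {"tx":0,"ty":-35,"tz":40,"ax":0,"ay":0,"az":0},
    {"tx":-20,"ty":-35,"tz":75,"ax":0,"ay":0,"az":0},
    {"tx":-60,"ty":-35,"tz":90,"ax":0,"ay":0,"az":0},
    {"tx":-105,"ty":-40,"tz":90,"ax":0,"ay":0,"az":0},
    {"tx":-150,"ty":-60,"tz":90,"ax":0,"ay":0,"az":0},
    {"tx":-160,"ty":-100,"tz":90,"ax":0,"ay":0,"az":0},
    {"tx":-160,"ty":-100,"tz":90,"ax":0,"ay":0,"az":0}
  ]
}}

```text
clock: 12.2
tcp_pos: [0.442, -0.1228, 0.126]
tcp_rot: [0.109, -3.139, -0.001]
force: [0.1, 0.0, -0.7]
finger_gap: 0.0004
grasp_force: 0.0
```

Run:
```python
from h import *
im=grab_frame('top'); cv2.imwrite('pics/g.png',cv2.resize(im[120:310,80:400,::-1],None,fx=2.5,fy=2.5,interpolation=2))
for k,z in [('carrier',.042),('stop',.05)]:
  r=rect('top',k,z); print(r); print(ts(*r[1]))
s=get_state(); print(s['tcp_pos'],ts(*(s['tcp_pos'][:2]*1000)),s['force'],s['finger_gap'])
```

```text
(0.9, array([599.7,  47.3]), array([ 91.8, 131.3]), 3.95, [[549.0, 110.0], [558.0, -21.0], [650.0, -15.0], [641.0, 116.0]])
[40.1 78. ]
(0.82, array([590.7, 122.1]), array([91.2, 25.6]), 3.21, [[545.0, 132.0], [546.0, 107.0], [637.0, 112.0], [636.0, 137.0]])
[ 36.8 153.3]
[ 0.44432289 -0.12007154  0.12628365] [-127.3  -77.3] [-0.06634942 -0.01448321 -0.47308055] 0.0005393149821205446
```

View pics/g.png

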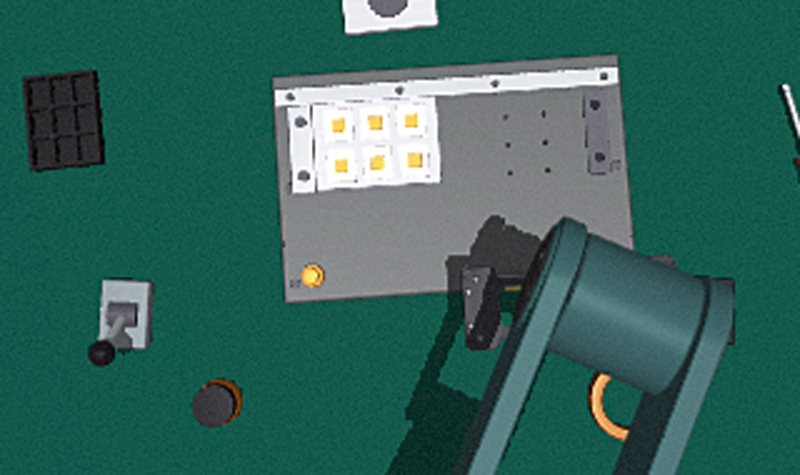

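The carrier is seated: stage x 40.1, 78.0 along the fence, yaw within 0.01 rad, with crop edges meeting the fence and the stop at (315,105). Next is the lever, with its ball at crop (101,352).

Call:
{"fn": "play_rows", "kwargs": {
  "series": [
    {"tx":-8,"ty":30,"tz":10,"ax":0,"ay":0,"az":0},
    {"tx":-18,"ty":70,"tz":24,"ax":0,"ay":0,"az":0},
    {"tx":-28,"ty":110,"tz":24,"ax":0,"ay":0,"az":0},
    {"tx":-38,"ty":150,"tz":24,"ax":0,"ay":0,"az":0},
    {"tx":-48,"ty":190,"tz":24,"ax":0,"ay":0,"az":0},
    {"tx":-58,"ty":230,"tz":24,"ax":0,"ay":0,"az":0},
    {"tx":-68,"ty":270,"tz":24,"ax":0,"ay":0,"az":0},
    {"tx":-78,"ty":310,"tz":24,"ax":0,"ay":0,"az":0},
    {"tx":-90,"ty":350,"tz":24,"ax":0,"ay":0,"az":0},
    {"tx":-104,"ty":390,"tz":24,"ax":0,"ay":0,"az":0},
    {"tx":-114,"ty":428,"tz":24,"ax":0,"ay":0,"az":0},
    {"tx":-114,"ty":428,"tz":24,"ax":0,"ay":0,"az":0}
  ]
}}

```text
clock: 13.55
tcp_pos: [0.3278, 0.3122, 0.1501]
tcp_rot: [0.13, -3.137, -0.003]
force: [0.3, 0.3, -0.2]
finger_gap: 0.0006
grasp_force: 0.0
```

Run:
```python
from h import *
s=get_state(); print(s['tcp_pos'],s['tcp_rot'],s['force'])
grab_frame('top');grab_frame('scene')
print(rect('top','carrier',.042)[1:4])
for n in('top','scene'):
  for r in mark_of(n,'vac_lever_tip')[:3]:print(n,r['score'],px2w(n,r['location'],.092))
```

```text
[0.32776639 0.31223828 0.15013048] [ 1.30036923e-01 -3.13664296e+00 -3.07789034e-03] [ 0.30552107  0.334159   -0.23108299]
(array([598.9,  45.9]), array([ 90.4, 129.7]), 4.2)
top 0.53 [[0.58618606 0.11878715 0.092     ]]
top 0.42 [[0.38694062 0.30952396 0.092     ]]
scene 0.61 [[0.38319471 0.3263701  0.092     ]]
```

Call:
{"fn": "play_rows", "kwargs": {
  "series": [
    {"tx":0,"ty":-2,"tz":-30,"ax":0,"ay":0,"az":0},
    {"tx":0,"ty":-2,"tz":-60,"ax":0,"ay":0,"az":0},
    {"tx":5,"ty":-2,"tz":-70,"ax":0,"ay":0,"az":0},
    {"tx":15,"ty":-2,"tz":-70,"ax":0,"ay":0,"az":0},
    {"tx":25,"ty":-3,"tz":-70,"ax":0,"ay":0,"az":0},
    {"tx":35,"ty":-3,"tz":-70,"ax":0,"ay":0,"az":0},
    {"tx":45,"ty":-4,"tz":-70,"ax":0,"ay":0,"az":0},
    {"tx":55,"ty":-5,"tz":-70,"ax":0,"ay":0,"az":0},
    {"tx":65,"ty":-5,"tz":-70,"ax":0,"ay":0,"az":0},
    {"tx":75,"ty":-6,"tz":-70,"ax":0,"ay":0,"az":0},
    {"tx":85,"ty":-7,"tz":-70,"ax":0,"ay":0,"az":0},
    {"tx":95,"ty":-8,"tz":-70,"ax":0,"ay":0,"az":0}
  ]
}}

```text
clock: 15.0
tcp_pos: [0.4258, 0.2992, 0.0801]
tcp_rot: [0.117, -3.139, 0.0]
force: [-0.7, 1.2, -0.9]
finger_gap: 0.0005
grasp_force: 0.5
```

Call:
{"fn": "play_rows", "kwargs": {
  "series": [
    {"tx":4,"ty":0,"tz":0,"ax":0,"ay":0,"az":0},
    {"tx":8,"ty":-1,"tz":0,"ax":0,"ay":0,"az":0},
    {"tx":11,"ty":-1,"tz":0,"ax":0,"ay":0,"az":0},
    {"tx":13,"ty":-1,"tz":0,"ax":0,"ay":0,"az":0},
    {"tx":13,"ty":-1,"tz":0,"ax":0,"ay":0,"az":0}
  ]
}}

```text
clock: 15.5
tcp_pos: [0.4369, 0.2981, 0.0802]
tcp_rot: [0.117, -3.136, 0.001]
force: [-4.3, -0.4, 1.2]
finger_gap: 0.0006
grasp_force: 2.3
```

Call:
{"fn": "play_rows", "kwargs": {
  "series": [
    {"tx":1,"ty":0,"tz":0,"ax":0,"ay":0,"az":0},
    {"tx":3,"ty":0,"tz":0,"ax":0,"ay":0,"az":0},
    {"tx":3,"ty":0,"tz":0,"ax":0,"ay":0,"az":0}
  ]
}}

```text
clock: 15.8
tcp_pos: [0.4372, 0.2982, 0.0801]
tcp_rot: [0.118, -3.131, 0.001]
force: [-12.2, -1.6, 4.4]
finger_gap: 0.0004
grasp_force: 5.6
```

Call:
{"fn": "play_rows", "kwargs": {
  "series": [
    {"tx":-20,"ty":2,"tz":0,"ax":0,"ay":0,"az":0},
    {"tx":-60,"ty":5,"tz":0,"ax":0,"ay":0,"az":0},
    {"tx":-100,"ty":8,"tz":20,"ax":0,"ay":0,"az":0},
    {"tx":-110,"ty":8,"tz":60,"ax":0,"ay":0,"az":0},
    {"tx":-130,"ty":8,"tz":90,"ax":0,"ay":0,"az":0},
    {"tx":-130,"ty":8,"tz":90,"ax":0,"ay":0,"az":0}
  ]
}}

```text
clock: 16.4
tcp_pos: [0.3127, 0.3086, 0.1767]
tcp_rot: [-0.119, 3.128, 0.012]
force: [0.5, 0.1, -0.1]
finger_gap: 0.0001
grasp_force: 0.0
```

Run:
```python
from h import *
a=grab_frame('top');b=grab_frame('scene')
r=rect('top','carrier',.042); print(r[1:4],ts(*r[1]))
o=np.hstack([cv2.resize(a[120:310,80:300],(450,389)),cv2.resize(b[60:200,180:320],(350,389))])
cv2.imwrite('pics/i.png',o[:,:,::-1])
for n in('top','scene'):
  for r in mark_of(n,'vac_lever_tip')[:3]:print(n,r['score'],px2w(n,r['location'],.092))
print(get_state()['force'],get_state()['tcp_pos'])
```

```text
(array([599.1,  45.5]), array([ 91.7, 129.7]), 5.34) [39.4 76.3]
top 0.45 [[ 0.4236145  -0.28040989  0.092     ]]
top 0.41 [[0.46368496 0.30889955 0.092     ]]
scene 0.61 [[0.4500894  0.32236335 0.092     ]]
[ 0.4089596  -0.07300447 -0.90891277] [0.31125646 0.30584909 0.16894113]
```

View pics/i.png

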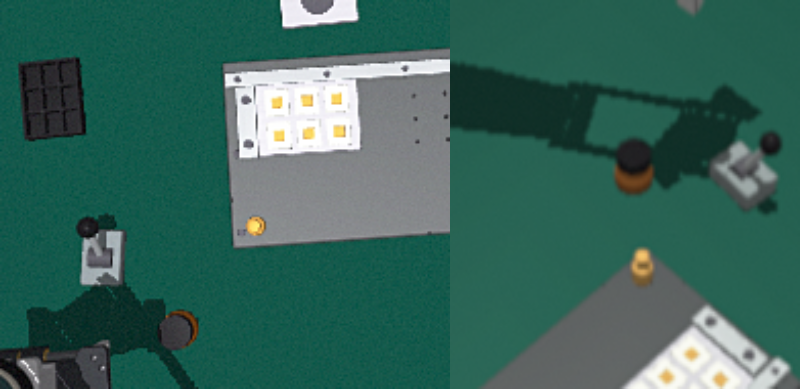

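The lever leans away from the robot, with its ball at (88,228) and world x ≈ 0.464 against an expected 0.459. The carrier is seated and the arm is clear.

```bash
python3 -c "
from cell import *
print(close_job())"
```

```text
the job is handed in; nothing more can be done
None
```

The carrier is seated against the fence and the end stop, the vacuum lever is pushed over to its limit, and the job is handed in at about 17 s on the robot's clock; no verdict came back.

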